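# Find the high spot of an eccentric spindle on centres with a dial gauge

### The job

The sieve-shaker spindle stands on centres in the checking stand with its eccentric clamped at an unknown angle. Gently slide the dial gauge up by its upright tab until its plunger bears on the eccentric and the pointer has moved about an eighth of a turn, then turn the spindle by its crank pin, watching the pointer swing, and leave it with the high spot of the eccentric under the plunger. Never run the plunger in to its stop, use a light grip and a light hand, and leave the toe bone, the vial and the chisel where they are.

Things in the scene. Friction and masses are not known exactly. Their poses are not given: they have to be found in the camera images.
- stand: grey checking stand, fixed: base plate 150 (x) by 330 (y) by 20 mm, reaching from 90 mm at its -y side to 240 mm at its +y side of the origin. Origin: under the spindle's upright axis, at the underside. x: to the column (back) that carries the overhead bearing, whose top is at z = 128 mm; y: from the spindle to the dial gauge; z up.
- spindle_axis (a point): point on the spindle's upright axis, 167 mm above the bench, level with the middle of the crank pin; axes as the stand's.
- spindle: steel spindle on centres, turns freely round without stops about the upright axis and stays where it is left (friction about 0.12 N m, that is 2.5 N at the crank pin). A dark crank arm 16 mm wide, top at z = 147 mm, reaches 50 mm out on the spindle's own -x side. The eccentric, an aluminium disc of 48 mm diameter, 16 mm thick, at z = 66 to 82 mm with its centre 6 mm off the axis, is clamped on it at an angle that is not the same each time. Origin as the stand's; z up.
- crank_pin (a point): centre of the upright crank pin, a steel pin of 12 mm diameter, 50 mm off the axis, from z = 147 to 187 mm (this point at 167 mm). Nothing stands above z = 147 mm but the pin, so it can be carried right round from above; it turns in a light grip. The forces of both fingers on the spindle together must stay under 60 N.
- gauge: dial gauge on a dark carriage, slides 50 mm along the stand's -y towards the spindle, stays where it is left (friction about 7 N). White dial of 53 mm diameter, face up at z = 83 mm; carriage body origin: under the dial's centre, 22 mm above the bench.
- gauge_grip (a point): point on the gauge's upright dark tab, a plate 14 mm thick across the slide (x) and 26 mm along it (y), 65 mm behind the dial's centre, from z = 44 to 129 mm (this point at 112 mm); axes as the stand's. Pinch it across x, lightly: the forces of both fingers together must stay under 60 N.
- plunger (a joint): travel of the gauge's sprung plunger: 0 out, grows as it is pressed in, stop at 0.022 m (spring about 0.6 N when out, 2 N when right in). While it bears on the eccentric it follows it, and the eccentric rises and falls by 12 mm in a full turn of the spindle.
- pointer (a joint): angle of the gauge's black pointer, rad, clockwise from above: 0.2 rad for each mm of plunger travel, 0 with the plunger out (pointer away from the spindle).
- plunger_tip (a point): the foremost point of the plunger's round steel tip (10 mm diameter), z = 74 mm, facing the spindle's axis.
- toe_bone: small fossil toe bone, 67 by 82 by 30 mm, loose behind the stand; origin under its centre.
- vial_1: capped specimen vial, 30 mm diameter, 60 mm high, loose behind the stand; origin under its centre.
- chisel_1: hand chisel with wooden handle, 52 by 183 by 19 mm, loose in front of the stand; origin under its centre.

How it is judged:
On the way, in this order (a step that is already met when the one before it is completed fails the run):
1. the gauge is slid up until the pointer has moved about an eighth of a turn (0.4 to 1.4 rad) (value of joint pointer between 0.4 and 1.4 rad), for 0.2 s.
2. the spindle is turned until the high spot is under the plunger (horizontal distance between plunger_tip and spindle_axis between 0.0294 and 0.0308 m and value of joint plunger above 0.001 m), for 0.2 s.
At the end, for the whole second after the job is handed in: The plunger, pressed in by more than 1 mm, bears on the eccentric within 0.6 mm of its greatest radius (30 mm from the spindle's axis, of which the light spring takes up about 0.2 mm; about 18 degrees either side of the high spot), with spindle and gauge at rest (all of step 2 and angular speed of spindle below 0.05 rad/s and linear speed of gauge below 0.005 m/s); the robot touches nothing.
It fails at once if the plunger is driven against the spindle with more than 8 N (contact force between gauge and spindle above 8 N).
It fails at once if the plunger is run in to its stop (beyond 21.5 mm) (value of joint plunger above 0.0215 m).
It fails at once if the spindle is gripped and pushed with more than 60 N in all (contact force between any of the fingers, the arm and spindle above 60 N).
It fails at once if the gauge is gripped and pushed with more than 60 N in all (contact force between any of the fingers, the arm and gauge above 60 N).
It fails at once if the toe bone, the vial or the chisel is moved by more than 20 mm (distance of any of toe_bone, vial_1, chisel_1 from where it was at the start of the episode above 0.02 m).
It also fails if it takes over 72 s, if anything falls off the work surface, if the arm or the gripper's body presses on something with over 40 N, if the wrist force passes 120 N, or if a joint passes its speed limit or range.

### The arm

A 7-joint arm with a two-finger parallel gripper is mounted at the origin on a cart in front of the work surface, level with it; the furniture and walls round the work are solid. World frame = base frame: x ahead of the robot, y to its left, z up, the work surface at z = 0. Lengths are in m, angles in rad, forces in N, time in s.
With the tool pointing down it reaches from about 0.35 to 0.9 m from the base axis. Payload 8.1 kg.
Tool frame: the origin (TCP) lies between the finger pads; the fingertips stand 25 mm ahead of it and the grasp point (between the pads) lies 6 mm ahead of it; z points along the fingers, y is the direction in which the jaws open and shut (so a half turn about z gives the same grasp; the last joint's range is limited). The gripper opens to 92 mm and grips with 3 to 60 N. Pads are 19 mm wide; open, the fingers measure 130 mm over their backs; the gripper's body (75 mm by 190 mm) begins 47 mm behind the grasp point.
Start: joints at [-1.279, 0.434, 0.025, 1.573, -0.012, 1.134, -0.075], TCP at [0.24, 0.577, 0.252] pointing down, gripper open.
Joint ranges: [-2.62, 2.62], [-0.44, 2.09], [-1.27, 1.32], [0.08, 2.57], [-1.32, 4.46], [0.12, 2], [-2.74, 2.74]. Speed limits (rad/s): [2.22, 2.22, 3.01, 3.01, 3.14, 3.14, 3.14].

### API

Orientations are given as a rotation vector (axis times angle).
In Python, from cell import * gives the robot as it stands.
- The arm moves only by the shell command python3 -m jog 'ROWS' [FORCE]. ROWS is JSON, one flat list of numbers, 5 for each row, row after row: the finger opening in mm, from 0 to 91.8, then the shift along the tool's x, y, z in units of 40 mm (1.0 is 40 mm), then the turn about the tool's z in units of 6 degrees (1.0 is 6 degrees). A call has 1 to 20 rows; each row shifts and turns the pose as measured when the row begins, along the tool's axes as they then stand; what a row does not reach is not made up. A row lasts 1/12 s, in which the tool goes at most 41.7 mm and 7.16 degrees, less where a joint would pass 70% of its speed; a pose out of reach is approached as far as the arm can. A call is refused whole if a number of a shift passes 1 or a number of a turn 1, either way. A call with a gripper value outside its range is refused whole. The fingers move at their own pace and stop on an object; FORCE is the grip in N (left out, the last holds). Time passes only in rows, so rows that do not move let the fingers close. It gives the time, the measured TCP pose, the force and the opening at its end, in the units of the state.
- observe(): the state, without advancing time (a new reading comes with each control period).
- get_image(name): name is "side" or "top" or "wrist"; returns the picture (400x640x3 uint8, red, green, blue); there is no depth.
- camera_params(name): a dict with "intrinsics" (3x3 intrinsics, pixels), "xyz" and "orientation" of the camera in the world. Camera axes: x right, y down, z forward; pixel columns grow to the right and rows downward; lengths in m; the calibration is good to about 2 mm. A picture is of the moment at which its call begins: read the wrist's pose just before it. camera_params takes no time and is no camera call; for the wrist camera it gives the pose at the moment of the call.
- sign_off(): hands the job in, once; it reports no verdict.
The state is a dict: "clock": time; "joints": joint angles; "dq": joint speeds; "joint_efforts": joint torques, N m; "position": TCP position; "ee_rot": TCP orientation; "force": force on the tool from outside, world axes, zero at the start; "ft_torque": the same for the moment, N m; "width": opening from 0.0 (shut) to 1.0 (fully open).
Only numpy, scipy, OpenCV 4.12 (cv2) and the standard library are available. Lean on these libraries where they do the work, as an engineer would, in place of code of your own. Each camera call takes 0.05 s, during which the arm holds its last target. There are 200 camera calls.

## Working session

There is one attempt and no reset: what is moved stays moved. The work goes in short steps, Python scripts to look and compute and a shell command to move; the robot and the scene stay as the last step left them, time stands still between calls to the robot, and variables do not carry over. Pictures are saved under pics/ and viewed, about 8 in all and at most 12, crops included, and the job is handed in when it is done.

```bash
mkdir -p pics; ls
python3 - <<'E'
from cell import *
import cv2
s=observe();print(s)
for n in("side","top"):
    p=camera_params(n);print(n,p)
    cv2.imwrite(f"pics/{n}0.png",get_image(n)[:,:,::-1])
E
```

```text
pics
{'clock': 0.0, 'joints': array([-1.27862054,  0.43518631,  0.02496131,  1.57407976, -0.01160469,
        1.13402016, -0.07506465]), 'dq': array([-0.00290888,  0.00013009,  0.00047662, -0.0005428 , -0.00081057,
       -0.00031303,  0.00095787]), 'joint_efforts': array([ 5.44000850e-04, -6.67862391e+01,  9.84833501e-01, -3.14435935e+01,
       -6.06396748e-02,  4.29714366e-02,  1.51352738e-04]), 'position': array([0.24023632, 0.57647379, 0.25097431]), 'ee_rot': array([-6.16098574e-01, -3.08040994e+00,  2.41690987e-03]), 'force': array([-0.34376685, -0.21947703,  0.4090254 ]), 'ft_torque': array([ 0.0033173 , -0.02392926,  0.03832783]), 'width': 0.9964447737212452}
side {'intrinsics': array([[445.1442191 ,   0.        , 326.12696184],
       [  0.        , 445.1442191 , 197.75549107],
       [  0.        ,   0.        ,   1.        ]]), 'xyz': array([0.32767652, 0.68803218, 0.69343686]), 'orientation': array([-0.45733904,  2.68376396, -1.22800534])}
top {'intrinsics': array([[392.65470728,   0.        , 318.9509758 ],
       [  0.        , 392.65470728, 199.92522813],
       [  0.        ,   0.        ,   1.        ]]), 'xyz': array([0.37738338, 0.05232681, 0.94261998]), 'orientation': array([-2.12241681,  2.09292939, -0.16712935])}
```

View pics/top0.png

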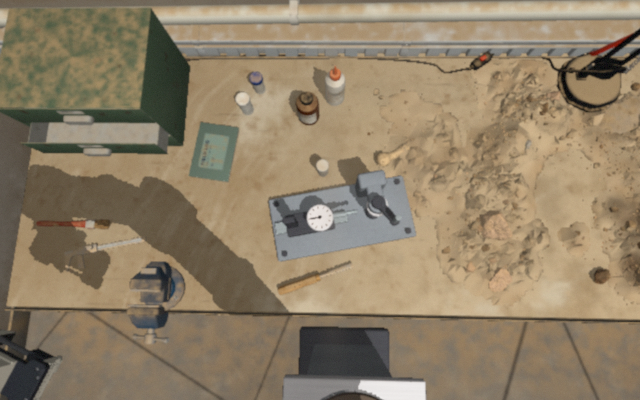

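View pics/side0.png

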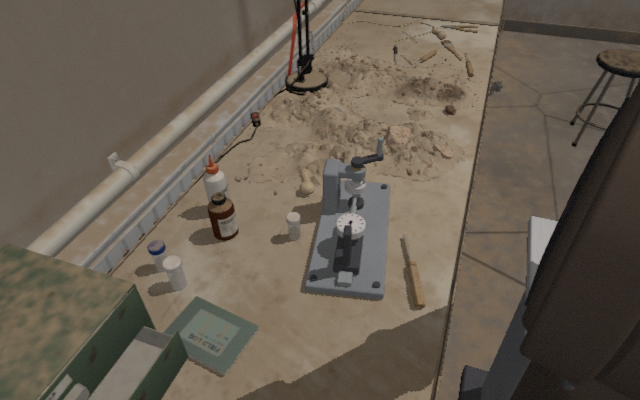

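Top view: the stand lies near (340,218), dial at (319,217), column/crank at about (378,200), chisel in front (315,278), vial (322,167), toe bone (390,157). I'll enlarge it.

```bash
cat > h.py <<'E'
from cell import *
import numpy as np, cv2
from scipy.spatial.transform import Rotation as R
def ray(n,uv,z,p=None):
    p=p or camera_params(n); d=R.from_rotvec(p["orientation"]).apply(np.linalg.inv(p["intrinsics"])@[uv[0],uv[1],1])
    c=np.array(p["xyz"]); return c+d*(z-c[2])/d[2]
def proj(n,X,p=None):
    p=p or camera_params(n); q=p["intrinsics"]@R.from_rotvec(p["orientation"]).inv().apply(np.array(X)-p["xyz"]); return q[:2]/q[2]
E
python3 - <<'E'
from h import *
a=cv2.imread("pics/top0.png")[150:290,255:430]
b=cv2.imread("pics/side0.png")[125:305,290:430]
cv2.imwrite("pics/c1.png",cv2.resize(a,(700,560),interpolation=cv2.INTER_CUBIC))
cv2.imwrite("pics/c2.png",cv2.resize(b,None,fx=3.3,fy=3.3,interpolation=cv2.INTER_CUBIC))
E
```

```text
(no output)
```

View pics/c1.png

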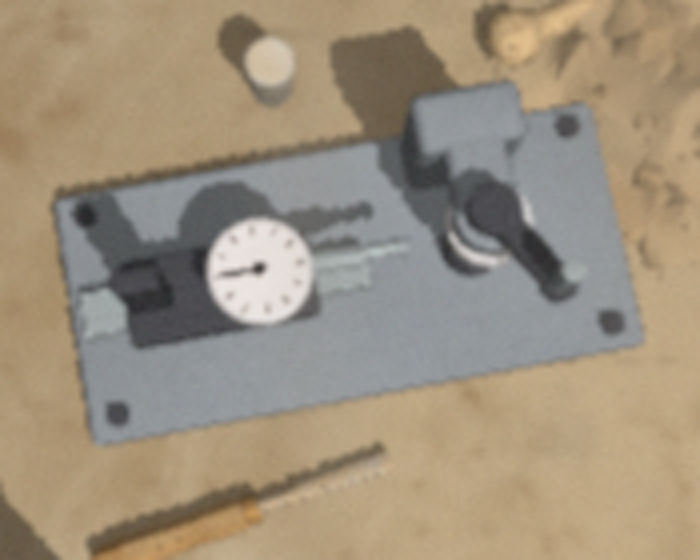

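Run:
```python
from h import *
f=lambda u,v,z: ray("top",(255+u/4-.375,150+v/4-.375),z)
C=np.array([f(*c,.02) for c in[(58,198),(590,103),(643,343),(97,442)]]);print(C.round(4))
L=np.array([[.075,.24],[.075,-.09],[-.075,-.09],[-.075,.24]])
# rigid fit
a=C[:,:2]-C[:,:2].mean(0);b=L-L.mean(0)
th=np.arctan2((b[:,0]*a[:,1]-b[:,1]*a[:,0]).sum(),(a*b).sum())
Rm=np.array([[np.cos(th),-np.sin(th)],[np.sin(th),np.cos(th)]])
o=C[:,:2].mean(0)-Rm@L.mean(0)
print("yaw",np.degrees(th),"o",o,"res",(C[:,:2]-(L@Rm.T+o)).round(4).tolist())
for n,u,v,z in[("dial",259,269,.083),("tab",142,278,.129),("boss",495,208,.147),("pin",573,272,.187)]:
    w=f(u,v,z)[:2];print(n,w.round(4),"stand",(Rm.T@(w-o)).round(4))
```

```text
[[ 0.5548  0.2028  0.02  ]
 [ 0.6166 -0.1164  0.02  ]
 [ 0.4724 -0.1438  0.02  ]
 [ 0.4102  0.174   0.02  ]]
yaw 11.011814230234624 o [ 0.52783838 -0.04447141] res [[-0.0008, -0.0027], [-0.0021, 0.0021], [0.001, 0.0033], [0.0018, -0.0028]]
dial [0.504  0.0792] stand [0.0002 0.126 ]
tab [0.4917 0.139 ] stand [-0.0004  0.187 ]
boss [ 0.5277 -0.0434] stand [0.     0.0011]
pin [ 0.4891 -0.0757] stand [-0.044  -0.0233]
```

View pics/c2.png

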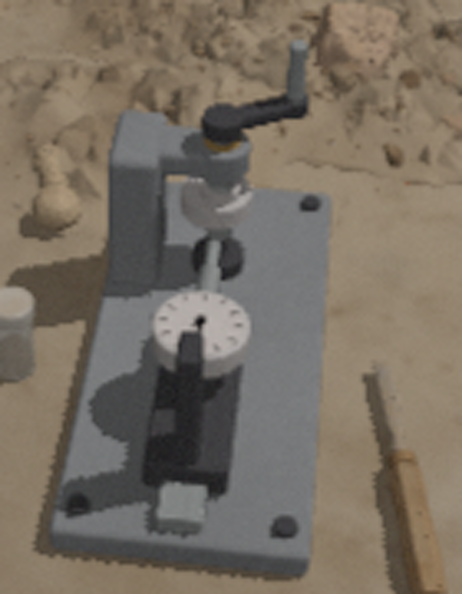

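Both crops confirm the stand pose: yaw 11°, origin (0.528, -0.044), tab at stand y≈0.19 m, pin at stand (-44,-23) mm. Turn the jaws to the stand's x first.

```bash
cat >> h.py <<'E'
TH=np.radians(11.0);RS=np.array([[np.cos(TH),-np.sin(TH)],[np.sin(TH),np.cos(TH)]]);O=np.array([.5277,-.0440])
def st(w): return RS.T@(np.array(w)[:2]-O)
def wd(s): return RS@np.array(s)+O
def stat(goal=None,z=None):
    s=observe();T=R.from_rotvec(s["ee_rot"]).as_matrix()
    print("t",round(s["clock"],2),"stand",st(s["position"]).round(4),"z",s["position"][2].round(4),"yaw_err",round(np.degrees(np.arctan2(T[1,1],T[0,1]))-11,2),"F",s["force"].round(1),"w",round(s["width"]*91.8,1),"q7",round(s["joints"][6],2))
    if goal is not None:
        d=np.append(wd(goal),z)-s["position"];print("need tool units",(T.T@d/.04).round(3))
E
python3 -m jog '[91.8,0,0,0,0.94,91.8,0,0,0,0.94,91.8,0,0,0,0.94,91.8,0,0,0,0.94,91.8,0,0,0,0.94,91.8,0,0,0,0.94,91.8,0,0,0,0.94,91.8,0,0,0,0.94,91.8,0,0,0,0.94,91.8,0,0,0,0.94]' 5
python3 - <<'E'
from h import *
stat((0,.190),.2)
E
```

```text
clock: 0.93
position: [0.2394, 0.5735, 0.2462]
ee_rot: [2.048, 2.377, -0.016]
force: [-0.5, -0.8, -0.1]
width: 1.001
t 0.93 stand [-0.1651  0.6612] z 0.2462 yaw_err -2.52 F [-0.5 -0.8 -0.1] w 91.9 q7 -1.0
need tool units [-11.576   4.648   1.244]
```

```bash
python3 -m jog '[91.8,0,0,-0.1,-0.4,91.8,-0.83,0.33,0,0,91.8,-0.83,0.33,0,0,91.8,-0.83,0.33,0,0,91.8,-0.83,0.33,0,0,91.8,-0.83,0.33,0,0,91.8,-0.83,0.33,0,0,91.8,-0.83,0.33,0,0,91.8,-0.83,0.33,0,0,91.8,-0.83,0.33,0,0,91.8,-0.83,0.33,0,0,91.8,-0.83,0.33,0,0,91.8,-0.83,0.33,0,0,91.8,-0.83,0.33,0,0,91.8,-0.6,0.25,0,0,91.8,0,0,0,0]' 5
python3 - <<'E'
from h import *
stat((0,.190),.2)
cv2.imwrite("pics/w1.png",get_image("wrist")[:,:,::-1])
p=camera_params("wrist")
for X in [(0,.19,.129),(0,.126,.083)]: print(proj("wrist",np.append(wd(X[:2]),X[2]),p))
E
```

```text
clock: 2.27
position: [0.5077, 0.1407, 0.2483]
ee_rot: [1.994, 2.422, -0.031]
force: [-0.4, 0.3, -0.2]
width: 1.001
t 2.27 stand [0.0156 0.1852] z 0.2483 yaw_err 0.07 F [-0.4  0.3 -0.2] w 91.9 q7 -0.04
need tool units [ 0.14  -0.374  1.21 ]
[300.12340658 199.34950061]
[303.79772925 251.00194919]
```

View pics/w1.png

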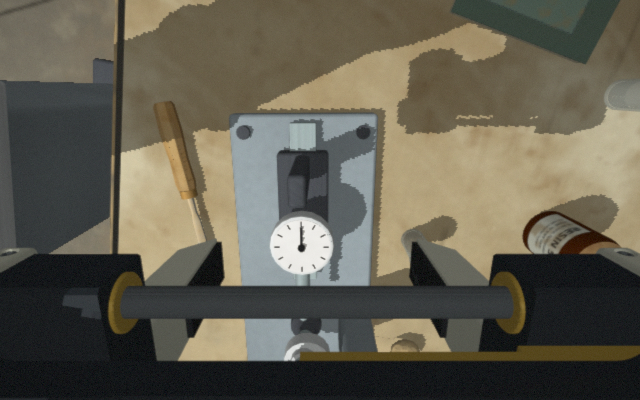

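Wrist view: dial at (302,246), tab about (297,195), both within a few px of prediction. Go down over the tab and close lightly.

```bash
python3 -m jog '[60,0.14,-0.4,0,0,60,0,0,0.5,0,60,0,0,0.5,0,60,0,0,0.5,0,60,0,0,0,0]' 5
python3 - <<'E'
from h import *
stat((0,.190),.118)
E
```

```text
clock: 2.73
position: [0.4865, 0.1484, 0.1863]
ee_rot: [1.992, 2.429, -0.028]
force: [-1.5, -0.4, -0.2]
width: 0.69
t 2.73 stand [-0.0037  0.1967] z 0.1863 yaw_err 0.28 F [-1.5 -0.4 -0.2] w 63.3 q7 -0.04
need tool units [-0.149  0.114  1.707]
```

```bash
python3 -m jog '[50,-0.15,0.1,0.4,0,50,0,0,0.4,0,50,0,0,0.4,0,50,0,0,0.4,0,50,0,0,0.1,0,40,0,0,0,0]' 5
python3 - <<'E'
from h import *
stat((0,.190),.118)
E
```

```text
clock: 3.23
position: [0.4893, 0.1495, 0.1188]
ee_rot: [-1.98, -2.435, 0.026]
force: [-0.1, 0.1, 0.5]
width: 0.508
t 3.23 stand [-0.0007  0.1972] z 0.1188 yaw_err 0.77 F [-0.1  0.1  0.5] w 46.7 q7 0.03
need tool units [-0.181  0.017  0.022]
```

```bash
python3 -m jog '[40,-0.16,0.02,0,0.13,20,0,0,0,0,8,0,0,0,0,8,0,0,0,0,8,0,0,0,0,8,0,0,0,0,8,0,0,0,0]' 8
python3 - <<'E'
from h import *
stat((0,.190),.118)
E
```

```text
clock: 3.82
position: [0.4906, 0.1441, 0.1227]
ee_rot: [-1.995, -2.42, 0.024]
force: [5.3, 1.6, -10.5]
width: 0.157
t 3.82 stand [-0.0006  0.1917] z 0.1227 yaw_err -0.01 F [  5.3   1.6 -10.5] w 14.4 q7 0.03
need tool units [-0.042  0.016  0.117]
```

```bash
python3 -m jog '[8,0,0.01,0.05,0,8,-0.1,0,0.0,0,8,-0.1,0,0,0,8,0,0,0,0]' 15
python3 - <<'E'
from h import *
stat((0,.190),.118)
f=lambda u,v,z: st(ray("top",(255+u/4-.375,150+v/4-.375),z))
print("tip",f(408,243,.074))
E
```

```text
clock: 4.15
position: [0.4914, 0.14, 0.1215]
ee_rot: [-1.989, -2.422, 0.02]
force: [0.1, -5.5, -0.9]
width: 0.155
t 4.15 stand [-0.0005  0.1875] z 0.1215 yaw_err 0.21 F [ 0.1 -5.5 -0.9] w 14.2 q7 0.05
need tool units [0.063 0.014 0.086]
tip [0.00114838 0.04099293]
```

```bash
python3 -m jog '[8,-0.1,0,0,0,8,-0.1,0,0.0,0,8,-0.1,0,0,0,8,0,0,0,0]' 15
python3 - <<'E'
from h import *
stat()
w=get_image("wrist")[:,:,::-1]; t=get_image("top")[:,:,::-1]; s=get_image("side")[:,:,::-1]
o=np.zeros((600,800,3),np.uint8)
o[:300,:480]=cv2.resize(w,(480,300))
o[300:,:400]=cv2.resize(t[150:270,270:430],(400,300),interpolation=cv2.INTER_CUBIC)
o[300:,400:]=cv2.resize(s[130:280,280:480],(400,300),interpolation=cv2.INTER_CUBIC)
cv2.imwrite("pics/m1.png",o)
E
```

```text
clock: 4.48
position: [0.4929, 0.1327, 0.1215]
ee_rot: [-1.981, -2.423, 0.015]
force: [-0.0, -4.2, -2.4]
width: 0.157
t 4.48 stand [-0.0004  0.1801] z 0.1215 yaw_err 0.46 F [-0.  -4.2 -2.4] w 14.4 q7 0.07
```

View pics/m1.png

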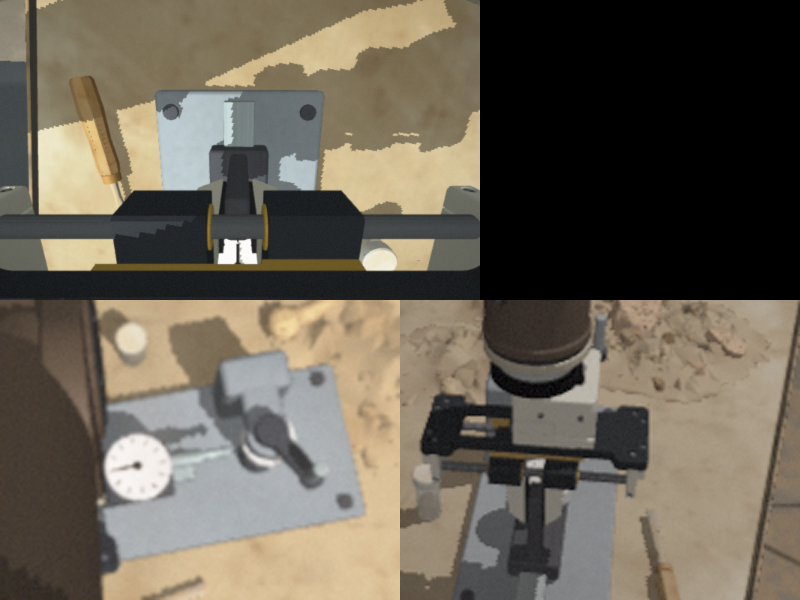

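```bash
cat >> h.py <<'E'
def pointer(n="top",im=None):
    "dial reading, from darkness along radial lines on the dial plane"
    p=camera_params(n); im=get_image(n) if im is None else im
    g=im.min(2).astype(np.float32)
    ys=np.arange(.05,.16,.0005); xs=np.arange(-.04,.04,.0005)
    def samp(X,Y):
        P=np.stack([X,Y],-1).reshape(-1,2)@RS.T+O
        uv=np.array(proj3(P,.083,p)).astype(np.float32)
        return cv2.remap(g,uv[:,0].reshape(X.shape),uv[:,1].reshape(X.shape),cv2.INTER_CUBIC)
    X,Y=np.meshgrid(xs,ys); G=samp(X,Y)
    m=(G>150).astype(np.uint8); m=cv2.morphologyEx(m,cv2.MORPH_CLOSE,np.ones((15,15),np.uint8))
    m=cv2.morphologyEx(m,cv2.MORPH_OPEN,np.ones((31,31),np.uint8))
    k,l,sst,cc=cv2.connectedComponentsWithStats(m); i=1+np.argmax(sst[1:,4]); c=(xs[0]+cc[i][0]*.0005,ys[0]+cc[i][1]*.0005)
    a=np.radians(np.arange(0,360,2)); r=np.arange(.007,.016,.001)
    A,Rr=np.meshgrid(a,r); D=255-samp(c[0]+Rr*np.sin(A),c[1]+Rr*np.cos(A)).mean(0)
    D=cv2.GaussianBlur(np.tile(D,3)[None],(0,0),4)[0][180:360]; j=int(np.argmax(D))
    w=np.clip(D-np.median(D),0,None); k=(np.arange(-8,9)+j)%180
    ang=a[j]+(w[k]*np.radians(2)*np.arange(-8,9)).sum()/w[k].sum()
    print("dial",np.round(c,4),"area_d",round(2000*.0005*np.sqrt(sst[i,4]/np.pi),1),"pointer",round((ang+1)%(2*np.pi)-1,3),"rad ->",round(5*((ang+1)%(2*np.pi)-1),1),"mm  peak",round(float(D[j]-np.median(D))))
    return ang
def proj3(P,z,p):
    q=R.from_rotvec(p["orientation"]).inv().apply(np.c_[P,np.full(len(P),z)]-p["xyz"])@p["intrinsics"].T
    return q[:,:2]/q[:,2:]
E
python3 -m jog '[8,-0.05,0,0,0.05,8,-0.05,0,0,0,8,0,0,0,0]' 15
python3 - <<'E'
from h import *
im=cv2.imread("pics/top0.png")[:,:,::-1]; pointer(im=im)
stat(); pointer()
E
```

```text
clock: 4.88
position: [0.4932, 0.1313, 0.1215]
ee_rot: [-1.984, -2.417, 0.012]
force: [0.0, -2.8, -2.3]
width: 0.156
dial [-0.0042  0.1173] area_d 67.5 pointer 0.496 rad -> 2.5 mm  peak 93
t 4.88 stand [-0.0004  0.1787] z 0.1215 yaw_err 0.23 F [ 0.  -2.8 -2.3] w 14.3 q7 0.07
dial [-0.0079  0.0949] area_d 82.5 pointer 3.975 rad -> 19.9 mm  peak 45
```

```bash
python3 - <<'E'
s=open("h.py").read()
s=s.replace('m=(G>150).astype(np.uint8);','m=((G>200)&(np.hypot(X-.0,Y-(cy if cy else st(observe()["position"])[1]-.0657))<.032)).astype(np.uint8);').replace('def pointer(n="top",im=None)','def pointer(n="top",im=None,cy=None)')
open("h.py","w").write(s)
E
python3 - <<'E'
from h import *
im=cv2.imread("pics/top0.png")[:,:,::-1]; print(im[217,318:330].min(1), im[225:245,319].min(1)); pointer(im=im,cy=.126)
stat(); pointer()
E
```

```text
[100  68  93 168 212 218 218 217 219 218 213 211] [222 223 222 222 222 188 136 138 147 149 150 149 149 148 150 151 150 150
 149 151]
dial [-0.0011  0.1254] area_d 54.5 pointer 0.149 rad -> 0.7 mm  peak 59
t 4.93 stand [-0.0004  0.1786] z 0.1215 yaw_err 0.22 F [-2.3  1.1 -3.5] w 14.0 q7 0.07
dial [-0.0009  0.1121] area_d 56.9 pointer 0.151 rad -> 0.8 mm  peak 56
```

```bash
python3 -m jog '[8,-0.1,0,0,0.03,8,-0.08,0,0,0,8,0,0,0,0]' 15
python3 - <<'E'
from h import *
stat(); pointer()
E
```

```text
clock: 5.23
position: [0.4941, 0.1271, 0.1215]
ee_rot: [-1.984, -2.414, 0.01]
force: [0.0, -3.6, -3.2]
width: 0.155
t 5.23 stand [-0.0004  0.1744] z 0.1215 yaw_err 0.18 F [ 0.  -3.6 -3.2] w 14.2 q7 0.08
dial [-0.0008  0.107 ] area_d 56.1 pointer 0.149 rad -> 0.7 mm  peak 60
```

```bash
python3 -m jog '[8,-0.1,0,0,0.03,8,0,0,0,0]' 15
python3 -c "
from h import *
stat(); pointer()"
python3 -m jog '[8,-0.1,0,0,0,8,0,0,0,0]' 15
python3 -c "
from h import *
stat(); pointer()"
```

```text
clock: 5.45
position: [0.4946, 0.1241, 0.1215]
ee_rot: [-1.986, -2.411, 0.009]
force: [0.3, -4.9, -3.0]
width: 0.155
t 5.45 stand [-0.0004  0.1714] z 0.1215 yaw_err 0.04 F [ 0.3 -4.9 -3. ] w 14.2 q7 0.09
dial [-0.0009  0.103 ] area_d 55.2 pointer 0.175 rad -> 0.9 mm  peak 60
clock: 5.67
position: [0.4953, 0.1211, 0.1215]
ee_rot: [-1.985, -2.412, 0.008]
force: [0.1, -4.8, -2.4]
width: 0.153
t 5.67 stand [-0.0003  0.1683] z 0.1215 yaw_err 0.1 F [ 0.1 -4.8 -2.4] w 14.1 q7 0.1
dial [-0.0011  0.099 ] area_d 54.0 pointer 0.455 rad -> 2.3 mm  peak 59
```

```bash
python3 -m jog '[8,-0.08,0,0,0,8,0,0,0,0,8,0,0,0,0,8,0,0,0,0]' 15
python3 -c "
from h import *
stat(); pointer()"
```

```text
clock: 6.05
position: [0.4957, 0.1189, 0.1215]
ee_rot: [-1.984, -2.411, 0.007]
force: [-1.2, 1.3, -2.0]
width: 0.158
t 6.05 stand [-0.0003  0.166 ] z 0.1215 yaw_err 0.13 F [-1.2  1.3 -2. ] w 14.5 q7 0.1
dial [-0.0011  0.0962] area_d 53.2 pointer 0.669 rad -> 3.3 mm  peak 65
```

```bash
python3 -m jog '[8,-0.06,0,0,0,8,0,0,0,0,8,0,0,0,0,8,0,0,0,0,20,0,0,0,0,30,0,0,0,0,40,0,0,0,0,45,0,0,0,0,45,0,0,0,0]' 15
python3 -c "
from h import *
stat(); pointer()"
```

```text
clock: 6.85
position: [0.4973, 0.1168, 0.1224]
ee_rot: [-1.984, -2.412, 0.004]
force: [0.2, -0.2, 0.2]
width: 0.455
t 6.85 stand [0.0008 0.1636] z 0.1224 yaw_err 0.12 F [ 0.2 -0.2  0.2] w 41.7 q7 0.11
dial [-0.0014  0.0934] area_d 51.3 pointer 0.694 rad -> 3.5 mm  peak 81
```

```bash
python3 -m jog '[45,0,0,-0.6,0,45,0,0,-0.8,0,45,0,0,-0.8,0,45,0,0,-0.8,0,45,0,0,-0.4,0,45,0,0,0,0]' 8
python3 - <<'E'
from h import *
f=lambda u,v,z: st(ray("top",(255+u/4-.375,150+v/4-.375),z))
print("ecc",f(485,228,.082))
stat((-.044,-.0235),.25); pointer(cy=.098)
im=get_image("top")[:,:,::-1]
cv2.imwrite("pics/t2.png",cv2.resize(im[160:260,290:430],(700,500),interpolation=cv2.INTER_CUBIC))
E
```

```text
clock: 7.4
position: [0.4983, 0.1143, 0.263]
ee_rot: [-1.985, -2.41, 0.012]
force: [0.2, -0.6, -0.1]
width: 0.49
ecc [ 0.00058949 -0.00172848]
t 7.4 stand [0.0014 0.161 ] z 0.263 yaw_err 0.04 F [ 0.2 -0.6 -0.1] w 45.0 q7 0.01
need tool units [-4.615 -1.132  0.299]Traceback (most recent call last):
  File "<stdin>", line 4, in <module>
  File "h.py", line 29, in pointer
    k,l,sst,cc=cv2.connectedComponentsWithStats(m); i=1+np.argmax(sst[1:,4]); c=(xs[0]+cc[i][0]*.0005,ys[0]+cc[i][1]*.0005)
                                                        ~~~~~~~~~^^^^^^^^^^^
    return _wrapfunc(a, 'argmax', axis=axis, out=out, **kwds)
    return bound(*args, **kwds)
ValueError: attempt to get argmax of an empty sequence
```

```bash
python3 -m jog '[45,-0.8,-0.2,0,0,45,-0.8,-0.2,0,0,45,-0.8,-0.2,0,0,45,-0.8,-0.2,0,0,45,-0.8,-0.2,0,0,45,-0.3,-0.1,0,0,45,0,0,0,0,45,0,0,0,0]' 8
python3 - <<'E'
from h import *
stat((-.044,-.0235),.18)
w=get_image("wrist")[:,:,::-1]; t=get_image("top")[:,:,::-1]; s=get_image("side")[:,:,::-1]
o=np.zeros((600,800,3),np.uint8)
o[:300,:480]=cv2.resize(w,(480,300))
o[300:,:400]=cv2.resize(t[150:270,270:430],(400,300),interpolation=cv2.INTER_CUBIC)
o[300:,400:]=cv2.resize(s[130:280,280:480],(400,300),interpolation=cv2.INTER_CUBIC)
cv2.imwrite("pics/m2.png",o)
print(proj("wrist",np.append(wd((-.044,-.0235)),.187))*.75)
E
```

```text
clock: 8.12
position: [0.4835, -0.0678, 0.2518]
ee_rot: [-1.974, -2.409, 0.024]
force: [0.5, -0.6, -0.9]
width: 0.486
t 8.12 stand [-0.0479 -0.0149] z 0.2518 yaw_err 0.34 F [ 0.5 -0.6 -0.9] w 44.6 q7 0.39
need tool units [-0.236  0.149  1.789]
[244.48826979 186.77883635]
```

View pics/m2.png

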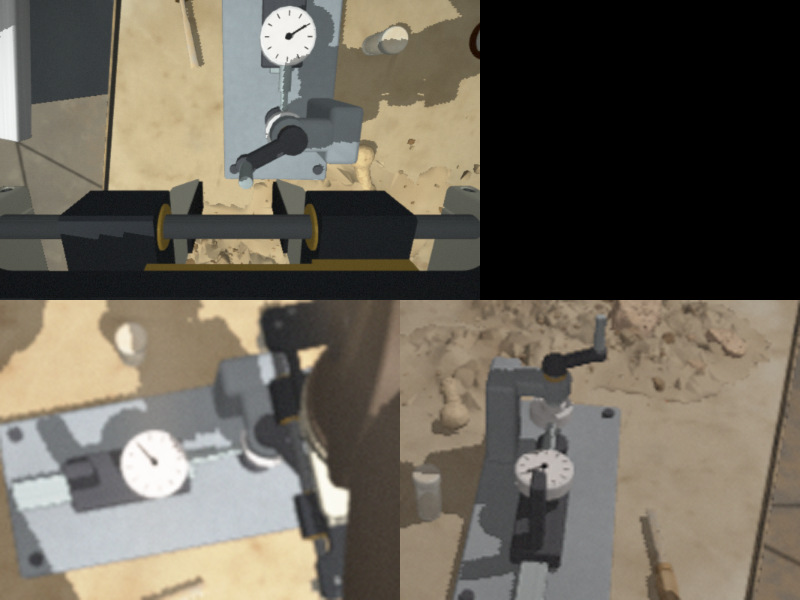

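Wrist view: pin top at (247,180) in the shrunken picture (329,240 full), dial clearly visible with the pointer about 60° on (≈1 rad). Top view also shows the dial.

Run:
```python
from h import *
print("pin",st(ray("wrist",(329.3,240),.187)))
pointer("wrist",cy=.096); pointer("top",cy=.096)
```

```text
pin [-0.04210499 -0.01756022]
dial [-0.0022  0.1018] area_d 54.4 pointer 1.111 rad -> 5.6 mm  peak 96
dial [-0.0013  0.0994] area_d 57.6 pointer 1.193 rad -> 6.0 mm  peak 52
```

```bash
python3 -m jog '[45,-0.2,0.12,0,0,45,0,0,0.5,0,45,0,0,0.5,0,45,0,0,0.5,0,40,0,0,0.2,0,40,0,0,0,0]' 6
python3 -c "
from h import *
stat((-.0445,-.0225),.18)"
```

```text
clock: 8.87
position: [0.4941, -0.0695, 0.1833]
ee_rot: [-1.961, -2.426, 0.015]
force: [-1.1, 0.1, 0.6]
width: 0.445
t 8.87 stand [-0.0378 -0.0186] z 0.1833 yaw_err 1.13 F [-1.1  0.1  0.6] w 40.8 q7 0.47
need tool units [-0.095 -0.167  0.086]
```

```bash
python3 -m jog '[40,-0.1,-0.15,0.07,0.15,40,0,0,0,0,25,0,0,0,0,10,0,0,0,0,10,0,0,0,0,10,0,0,0,0,10,0,0,0,0]' 6
python3 -c "
from h import *
stat((-.0445,-.0225),.18);pointer('wrist',cy=.1)"
```

```text
clock: 9.45
position: [0.4906, -0.0756, 0.1839]
ee_rot: [-1.983, -2.412, 0.012]
force: [-7.4, -1.6, -0.4]
width: 0.134
t 9.45 stand [-0.0424 -0.0239] z 0.1839 yaw_err 0.17 F [-7.4 -1.6 -0.4] w 12.3 q7 0.47
need tool units [ 0.034 -0.051  0.099]
dial [-0.0021  0.0934] area_d 47.4 pointer 0.332 rad -> 1.7 mm  peak 129
```

```bash
cat >> h.py <<'E'
def arc(n,step,sgn=1):
    "suggest n rows round the circle from the present angle; step in tool units"
    s=st(observe()["position"]); ph=np.arctan2(s[1],s[0]); r=np.hypot(*s); print("phi",np.degrees(ph).round(1),"r",r.round(4))
    d=step*.04*.8/.05*sgn; out=[]
    for i in range(n):
        a=ph+d*(i+.5); t=step*sgn*np.array([-np.sin(a),np.cos(a)])
        if i==0: t+= (0.05-r)/.04*.3*np.array([np.cos(a),np.sin(a)])
        out.append((round(t[1],2),round(t[0],2)))
    print("rows (tool x,y):",out)
E
python3 -m jog '[10,-0.13,0.07,0,0,10,-0.14,0.05,0,0,10,-0.14,0.03,0,0,10,0,0,0,0]' 6
python3 -c "
from h import *
stat();pointer('wrist',cy=.1);pointer('top',cy=.098);arc(8,.2);arc(8,.2,-1)"
```

```text
clock: 9.83
position: [0.5013, -0.0876, 0.184]
ee_rot: [-1.976, -2.415, 0.005]
force: [-3.3, -4.0, 1.7]
width: 0.129
t 9.83 stand [-0.0342 -0.0378] z 0.184 yaw_err 0.41 F [-3.3 -4.   1.7] w 11.8 q7 0.51
dial [-0.0018  0.0859] area_d 33.9 pointer 0.0 rad -> 0.0 mm  peak 100
dial [-0.0007  0.0981] area_d 59.1 pointer 1.191 rad -> 6.0 mm  peak 48
phi -132.2 r 0.051
rows (tool x,y): [(np.float64(-0.12), np.float64(0.16)), (np.float64(-0.1), np.float64(0.17)), (np.float64(-0.08), np.float64(0.18)), (np.float64(-0.06), np.float64(0.19)), (np.float64(-0.03), np.float64(0.2)), (np.float64(-0.01), np.float64(0.2)), (np.float64(0.02), np.float64(0.2)), (np.float64(0.04), np.float64(0.2))]
phi -132.2 r 0.051
rows (tool x,y): [(np.float64(0.15), np.float64(-0.13)), (np.float64(0.16), np.float64(-0.12)), (np.float64(0.17), np.float64(-0.1)), (np.float64(0.19), np.float64(-0.08)), (np.float64(0.19), np.float64(-0.05)), (np.float64(0.2), np.float64(-0.03)), (np.float64(0.2), np.float64(-0.0)), (np.float64(0.2), np.float64(0.03))]
```

```bash
python3 -m jog '[10,-0.12,0.16,0,0,10,-0.10,0.17,0,0,10,-0.08,0.18,0,0,10,-0.05,0.19,0,0,10,0,0,0,0]' 6
python3 -c "
from h import *
stat();pointer('top',cy=.098);arc(8,.2);cv2.imwrite('pics/t3.png',cv2.resize(get_image('top')[150:270,270:430,::-1],(640,480),interpolation=cv2.INTER_CUBIC))"
```

```text
clock: 10.35
position: [0.53, -0.0993, 0.1837]
ee_rot: [-1.978, -2.409, 0.012]
force: [2.6, 3.7, -0.6]
width: 0.125
t 10.35 stand [-0.0083 -0.0547] z 0.1837 yaw_err 0.22 F [ 2.6  3.7 -0.6] w 11.5 q7 0.53
dial [-0.0007  0.0979] area_d 59.5 pointer 1.644 rad -> 8.2 mm  peak 28
phi -98.8 r 0.0553
rows (tool x,y): [(np.float64(0.02), np.float64(0.2)), (np.float64(0.01), np.float64(0.2)), (np.float64(0.03), np.float64(0.2)), (np.float64(0.06), np.float64(0.19)), (np.float64(0.08), np.float64(0.18)), (np.float64(0.1), np.float64(0.17)), (np.float64(0.13), np.float64(0.16)), (np.float64(0.14), np.float64(0.14))]
```

View pics/t3.png

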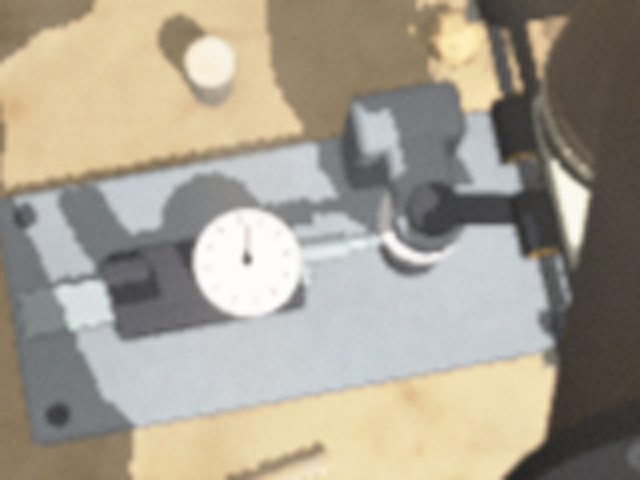

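Top view: pointer now straight up at (247,240)→ about 1.6 rad and rising, so counter-clockwise is right. Pin sits ~5 mm off centre in the pads; correct and go on.

```bash
python3 -m jog '[10,0.1,0.1,0,0,10,0.05,0.18,0,0,10,0.06,0.18,0,0,10,0.08,0.18,0,0,10,0.1,0.15,0,0,10,0,0,0,0]' 6
python3 -c "
from h import *
stat();pointer('top',cy=.098);arc(8,.2)"
```

```text
clock: 10.95
position: [0.5544, -0.0862, 0.1836]
ee_rot: [-1.992, -2.404, 0.027]
force: [1.9, 2.4, 0.0]
width: 0.127
t 10.95 stand [ 0.0181 -0.0466] z 0.1836 yaw_err -0.27 F [1.9 2.4 0. ] w 11.7 q7 0.49
dial [-0.0008  0.0978] area_d 60.0 pointer 2.259 rad -> 11.3 mm  peak 33
phi -68.9 r 0.0499
rows (tool x,y): [(np.float64(0.08), np.float64(0.18)), (np.float64(0.11), np.float64(0.17)), (np.float64(0.13), np.float64(0.15)), (np.float64(0.15), np.float64(0.14)), (np.float64(0.16), np.float64(0.12)), (np.float64(0.18), np.float64(0.1)), (np.float64(0.19), np.float64(0.07)), (np.float64(0.19), np.float64(0.05))]
```

```bash
python3 -m jog '[10,0.08,0.18,0,0,10,0.11,0.17,0,0,10,0.13,0.15,0,0,10,0.15,0.14,0,0,10,0.16,0.12,0,0,10,0,0,0,0]' 6
python3 -c "
from h import *
stat();pointer('top',cy=.098);arc(8,.2)"
```

```text
clock: 11.5
position: [0.5772, -0.0554, 0.1827]
ee_rot: [-1.992, -2.397, 0.035]
force: [-1.9, 0.1, 4.4]
width: 0.134
t 11.5 stand [ 0.0464 -0.0206] z 0.1827 yaw_err -0.45 F [-1.9  0.1  4.4] w 12.3 q7 0.44
dial [0.0023 0.1032] area_d 52.3 pointer 3.287 rad -> 16.4 mm  peak 58
phi -24.0 r 0.0508
rows (tool x,y): [(np.float64(0.19), np.float64(0.06)), (np.float64(0.19), np.float64(0.05)), (np.float64(0.2), np.float64(0.02)), (np.float64(0.2), np.float64(-0.01)), (np.float64(0.2), np.float64(-0.03)), (np.float64(0.19), np.float64(-0.06)), (np.float64(0.18), np.float64(-0.08)), (np.float64(0.17), np.float64(-0.1))]
```

```bash
python3 -m jog '[10,0.19,0.05,0,0,10,0.16,0.03,0,0,10,0,0,0,0]' 6
python3 - <<'E'
from h import *
stat();arc(4,.2)
w=get_image("wrist")[:,:,::-1]; t=get_image("top")[:,:,::-1]; s=get_image("side")[:,:,::-1]
o=np.zeros((600,800,3),np.uint8)
o[:300,:480]=cv2.resize(w,(480,300))
o[300:,:400]=cv2.resize(t[170:260,280:400],(400,300),interpolation=cv2.INTER_CUBIC)
o[300:,400:]=cv2.resize(s[170:260,300:420],(400,300),interpolation=cv2.INTER_CUBIC)
cv2.imwrite("pics/m3.png",o)
E
```

```text
clock: 11.8
position: [0.5783, -0.0402, 0.1826]
ee_rot: [-1.994, -2.398, 0.035]
force: [-2.9, -0.1, 4.3]
width: 0.134
t 11.8 stand [ 0.0504 -0.0059] z 0.1826 yaw_err -0.48 F [-2.9 -0.1  4.3] w 12.3 q7 0.41
phi -6.7 r 0.0507
rows (tool x,y): [(np.float64(0.2), np.float64(0.01)), (np.float64(0.2), np.float64(-0.01)), (np.float64(0.2), np.float64(-0.04)), (np.float64(0.19), np.float64(-0.06))]
```

View pics/m3.png

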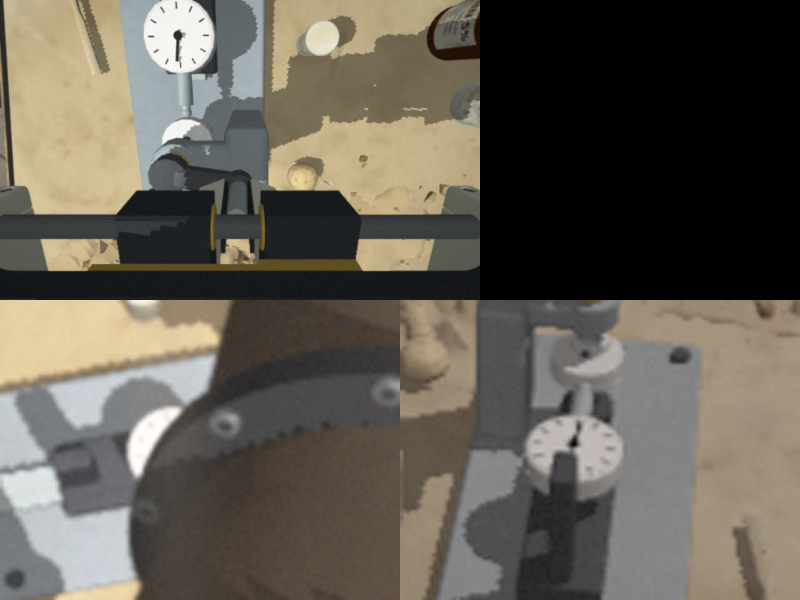

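Wrist view: dial at (180,35), pointer about straight down (≈3.2 rad, 16 mm); top view is blocked, so read with the wrist camera from here.

```bash
python3 -c "
from h import *
pointer('wrist',cy=.101)"
python3 -m jog '[10,0.18,0.0,0,0,10,0,0,0,0]' 6
python3 -c "
from h import *
stat();pointer('wrist',cy=.101);arc(3,.2)"
python3 -m jog '[10,0.18,-0.02,0,0,10,0,0,0,0]' 6
python3 -c "
from h import *
stat();pointer('wrist',cy=.101);arc(3,.2)"
```

```text
dial [-0.0014  0.1007] area_d 56.7 pointer 3.269 rad -> 16.3 mm  peak 123
clock: 12.17
position: [0.5775, -0.0338, 0.1826]
ee_rot: [-1.996, -2.397, 0.033]
force: [-2.1, 3.0, 3.1]
width: 0.133
t 12.17 stand [0.0509 0.0005] z 0.1826 yaw_err -0.57 F [-2.1  3.   3.1] w 12.2 q7 0.4
dial [-0.0014  0.101 ] area_d 57.0 pointer 3.273 rad -> 16.4 mm  peak 122
phi 0.1 r 0.0508
rows (tool x,y): [(np.float64(0.2), np.float64(-0.02)), (np.float64(0.2), np.float64(-0.04)), (np.float64(0.19), np.float64(-0.06))]
clock: 12.38
position: [0.5762, -0.0274, 0.1827]
ee_rot: [-1.999, -2.398, 0.032]
force: [-2.9, 3.8, 1.0]
width: 0.134
t 12.38 stand [0.0507 0.007 ] z 0.1827 yaw_err -0.63 F [-2.9  3.8  1. ] w 12.3 q7 0.38
dial [-0.0013  0.101 ] area_d 57.1 pointer 3.271 rad -> 16.4 mm  peak 122
phi 7.4 r 0.0511
rows (tool x,y): [(np.float64(0.19), np.float64(-0.05)), (np.float64(0.19), np.float64(-0.06)), (np.float64(0.18), np.float64(-0.09))]
```

```bash
python3 -m jog '[10,0.19,-0.05,0,0,10,0.18,-0.07,0,0,10,0,0,0,0]' 6
python3 - <<'E'
from h import *
stat();pointer('wrist',cy=.101);arc(3,.2);arc(4,.2,-1)
E
```

```text
clock: 12.68
position: [0.5712, -0.0147, 0.183]
ee_rot: [-2.005, -2.401, 0.029]
force: [-3.2, 1.4, 2.1]
width: 0.13
t 12.68 stand [0.0483 0.0204] z 0.183 yaw_err -0.73 F [-3.2  1.4  2.1] w 11.9 q7 0.36
dial [-0.0014  0.1012] area_d 56.9 pointer 3.167 rad -> 15.8 mm  peak 125
phi 22.8 r 0.0524
rows (tool x,y): [(np.float64(0.17), np.float64(-0.1)), (np.float64(0.17), np.float64(-0.11)), (np.float64(0.15), np.float64(-0.13))]
phi 22.8 r 0.0524
rows (tool x,y): [(np.float64(-0.19), np.float64(0.05)), (np.float64(-0.2), np.float64(0.04)), (np.float64(-0.2), np.float64(0.02)), (np.float64(-0.2), np.float64(-0.01))]
```

```bash
python3 -m jog '[10,-0.19,0.05,0,0,10,-0.19,0.04,0,0,10,-0.15,0.01,0,0,10,0,0,0,0,10,0,0,0,0]' 6
python3 - <<'E'
from h import *
stat();pointer('wrist',cy=.101)
E
```

```text
clock: 13.15
position: [0.5775, -0.0343, 0.1828]
ee_rot: [-1.999, -2.397, 0.028]
force: [-1.6, 4.0, 2.0]
width: 0.131
t 13.15 stand [0.0508 0.    ] z 0.1828 yaw_err -0.65 F [-1.6  4.   2. ] w 12.0 q7 0.4
dial [-0.0013  0.101 ] area_d 57.2 pointer 3.278 rad -> 16.4 mm  peak 122
```

Peak reading (3.278). Open gradually, lift clear and recheck.

```bash
python3 -m jog '[20,0,0,0,0,30,0,0,0,0,40,0,0,0,0,45,0,0,0,0,45,0,0,-0.4,0,45,0,0,-0.6,0,45,0,0,-0.6,0,45,0,0,-0.6,0,45,0,0,0,0,45,0,0,0,0,45,0,0,0,0,45,0,0,0,0]' 6
python3 - <<'E'
from h import *
stat();pointer('wrist',cy=.101)
w=get_image("wrist")[:,:,::-1]; print(np.abs(observe()["dq"]).max()); cv2.imwrite("pics/w5.png",w)
E
```

```text
clock: 14.2
position: [0.5797, -0.0358, 0.273]
ee_rot: [-2.002, -2.398, 0.034]
force: [-1.3, -0.5, -0.7]
width: 0.49
t 14.2 stand [ 0.0526 -0.0018] z 0.273 yaw_err -0.71 F [-1.3 -0.5 -0.7] w 45.0 q7 0.35
dial [-0.0016  0.1011] area_d 56.6 pointer 3.236 rad -> 16.2 mm  peak 114
0.0034927542405779706
```

View pics/w5.png

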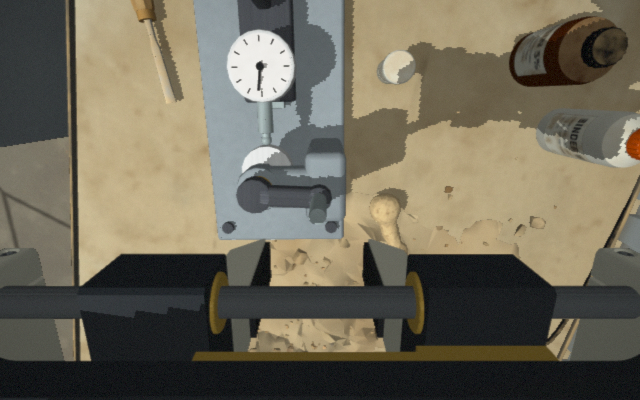

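Run:
```python
from h import *
p=st(ray("wrist",(317.5,196),.187)); b=st(ray("wrist",(254,195),.147)); print(p,b,np.degrees(np.arctan2(*(p-b)[::-1])))
sign_off()
```

```text
[0.04970825 0.01474758] [7.28415395e-05 4.38498013e-03] 11.792508872282282
the job is handed in; nothing more can be done
```

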